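# Make up the matched pair of front hubs on the kart kit tray

## Task

The kit tray should carry a matched pair of tall gold front hubs, but a short black one has been put in beside the gold one. Put that black hub back in the empty compartment of the sloped rack, standing square on its flange like its neighbours, and stand the spare gold hub from the rack on its flange in the tray pocket that comes free. Set the hubs down without dropping them, and leave the other hubs, the spray cans and the tie rod where they are.

Things in the scene. Friction and masses are not known exactly. Their poses are not given: they have to be found in the camera images.
- rack: red sloped bin on an aluminium frame, fixed, left or right. Origin on the bench; x from its front (robot's side) to its back, z up. 2 rows up the slope by 3 compartments at 100 mm pitch, 96 mm clear; floors slope 25 degrees, rising to the back, so hubs lean to the front. Dividers and lip 29 mm above the floors. Bin 304 mm wide, lower front edge at x = -60, z = 25 mm
- back_row (a point): centre of the floor of the rack's middle back-row compartment, 94 mm above the bench; same axes as the rack. The other two back-row compartments lie 100 mm to either side along y; the front row lies 91 mm nearer (-x) and 42 mm lower
- shelf_edge (a point): middle of the front edge of the rack's wire shelf, which hangs over the back row; same axes as the rack. The shelf reaches 155 mm to either side, 135 mm back from here; its underside is 4 mm below this point, 305 mm above the bench. A box and a roll of tape on its back part reach 365 mm; two uprights carry it, 123 mm behind this point and 142 mm to either side
- tray: flat steel kit tray fixed to the bench beside the rack, 250 mm (x) by 205 mm (y), floor 4 mm, walls 24 mm above the bench. Origin at the centre of its underside. On its +y side two hub pockets with blue liners, on its -y side one long pocket that holds a tie rod. Low carrying loops at both x ends reach 18 mm past the tray at 21 mm height
- pocket_near (a point): centre of the floor of the tray's hub pocket at its -x end, 4 mm above the bench; pocket 120 mm (x) by 127 mm (y) inside, z up
- pocket_far (a point): the same for the hub pocket at the tray's +x end
- empty_cell (a point): a point on the sloped floor of the rack's one empty compartment, in the front row, 7 mm down the slope from the floor's centre: a hub standing there with its axis through this point touches the lower wall. z is square to the sloped floor (25 degrees from vertical, leaning to the rack's front), x runs up the slope, y across
- gold_spare_mid (a point): Gold: the spare one, standing on its flange in a back-row compartment of the rack, which one varies. Round front wheel hub: flange 80 mm across, 10 mm thick at its foot, plain barrel 44 mm across above it, 100 mm tall in all, 250 to 460 g. Point on its axis half-way up, 50 mm above the flange's underside; z along the axis from flange to barrel end
- black_kit_mid (a point): Black: the wrong one, standing on its flange in one of the tray's hub pockets. Round front wheel hub: flange 80 mm across, 10 mm thick at its foot, plain barrel 44 mm across above it, 75 mm tall in all, 200 to 370 g. Point on its axis half-way up, 37.5 mm above the flange's underside; z along the axis from flange to barrel end
- gold_kit_mid (a point): Gold: the right one, already in the other hub pocket; leave it. Round front wheel hub: flange 80 mm across, 10 mm thick at its foot, plain barrel 44 mm across above it, 100 mm tall in all, 340 g. Point on its axis half-way up, 50 mm above the flange's underside; z along the axis from flange to barrel end
- blue_a_mid (a point): Blue, in the rack's back row; leave it. Round front wheel hub: flange 80 mm across, 10 mm thick at its foot, plain barrel 44 mm across above it, 90 mm tall in all, 310 g. Point on its axis half-way up, 45 mm above the flange's underside; z along the axis from flange to barrel end
- blue_b_mid (a point): Blue, in the rack's back row; leave it. Round front wheel hub: flange 80 mm across, 10 mm thick at its foot, plain barrel 44 mm across above it, 90 mm tall in all, 310 g. Point on its axis half-way up, 45 mm above the flange's underside; z along the axis from flange to barrel end
- black_mate_mid (a point): Black, in the rack's front row, where it belongs; leave it. Round front wheel hub: flange 80 mm across, 10 mm thick at its foot, plain barrel 44 mm across above it, 75 mm tall in all, 270 g. Point on its axis half-way up, 37.5 mm above the flange's underside; z along the axis from flange to barrel end
- silver_mid (a point): Silver, in the rack's front row; leave it. Round front wheel hub: flange 80 mm across, 10 mm thick at its foot, plain barrel 44 mm across above it, 85 mm tall in all, 290 g. Point on its axis half-way up, 42.5 mm above the flange's underside; z along the axis from flange to barrel end
- can_a_mid (a point): white spray can with a red band and cap, 52 mm across, 170 mm tall, standing on the bench between rack and tray; point on its axis 85 mm up. Leave it
- can_b_mid (a point): black spray can with a yellow band and cap, same size and point; leave it
- tie_rod_mid (a point): red steering tie rod, 209 mm long, 11 mm thick, lying in the tray's long pocket along the tray's x; point at its middle. Leave it
Mind the look-alikes: they are no part of the job. Leave any pink or red look-alike of the part that bears gold_spare_mid alone.

How it is judged:
At the end, for the whole second after the job is handed in: Black hub on its flange on the floor of the rack's empty compartment (within 20 mm, 6 mm in height, 0.1 rad of square to the floor); both gold hubs flange down, upright within 0.1 rad, on the floor of the two hub pockets (30 mm of centre, 6 mm in height); moved hubs at rest (x of black_kit_mid in the frame of empty_cell between -0.0135 and 0.0265 m and y of black_kit_mid in the frame of empty_cell between -0.02 and 0.02 m and z of black_kit_mid in the frame of empty_cell between 0.0315 and 0.0435 m and angle between the z axis of black_kit_mid and the z axis of empty_cell, either way round below 0.1 rad and angle between black_kit_mid's own z axis and vertical below 0.75 rad and ((x of gold_spare_mid in the frame of pocket_near between -0.03 and 0.03 m and y of gold_spare_mid in the frame of pocket_near between -0.03 and 0.03 m and z of gold_spare_mid in the frame of pocket_near between 0.044 and 0.056 m) or (x of gold_spare_mid in the frame of pocket_far between -0.03 and 0.03 m and y of gold_spare_mid in the frame of pocket_far between -0.03 and 0.03 m and z of gold_spare_mid in the frame of pocket_far between 0.044 and 0.056 m)) and angle between each of gold_spare_mid, gold_kit_mid's own z axis and vertical below 0.1 rad and ((x of gold_kit_mid in the frame of pocket_near between -0.03 and 0.03 m and y of gold_kit_mid in the frame of pocket_near between -0.03 and 0.03 m and z of gold_kit_mid in the frame of pocket_near between 0.044 and 0.056 m) or (x of gold_kit_mid in the frame of pocket_far between -0.03 and 0.03 m and y of gold_kit_mid in the frame of pocket_far between -0.03 and 0.03 m and z of gold_kit_mid in the frame of pocket_far between 0.044 and 0.056 m)) and linear speed of each of gold_spare, black_kit below 0.02 m/s); the robot touches nothing.
It fails at once if another hub in the rack is shifted by more than 20 mm (distance of any of blue_a_mid, blue_b_mid, black_mate_mid, silver_mid from where it was at the start of the episode above 0.02 m).
It fails at once if the gold hub or the tie rod already in the tray is shifted by more than 20 mm (distance of any of gold_kit_mid, tie_rod_mid from where it was at the start of the episode above 0.02 m).
It fails at once if a spray can is shifted by more than 20 mm or knocked over (distance of any of can_a_mid, can_b_mid from where it was at the start of the episode above 0.02 m).
It fails at once if a hub that is to be moved is dropped (faster than 0.6 m/s while the fingers do not touch it) ((contact force between the fingers and gold_spare below 0.3 N and linear speed of gold_spare above 0.6 m/s) or (contact force between the fingers and black_kit below 0.3 N and linear speed of black_kit above 0.6 m/s)).
It also fails if it takes over 67 s, if anything falls off the work surface, if the arm or the gripper's body presses on something with over 40 N, if the wrist force passes 120 N, or if a joint passes its speed limit or range.

## Robot

A 7-joint arm with a two-finger parallel gripper is mounted at the origin on the work surface. World frame = base frame: x ahead of the robot, y to its left, z up, the work surface at z = 0. Lengths are in m, angles in rad, forces in N, time in s.
With the tool pointing down it reaches from about 0.4 to 0.85 m from the base axis. Payload 10.4 kg.
Tool frame: the origin (TCP) lies on the centre line of the jaws, within the pads' length; the fingertips stand 22 mm ahead of it and the grasp point (between the pads) lies 3 mm ahead of it; x points along the fingers, y is the direction in which the jaws open and shut, and the axes are right-handed (so a half turn about x gives the same grasp; the last joint's range is limited). The gripper opens to 87 mm and grips with 3 to 60 N. Pads are 19 mm wide; open, the fingers measure 117 mm over their backs; the gripper's body (75 mm by 190 mm) begins 51 mm behind the grasp point.
Start: joints at [1.19, 0.332, -0.065, 1.46, 0.022, 1.35, -0.088], TCP at [0.219, -0.585, 0.245] pointing down, gripper open.
Joint ranges: [-2.6, 2.6], [-0.5, 2.12], [-1.47, 1.34], [0.16, 2.42], [-1.27, 4.41], [0.06, 2.06], [-2.6, 2.6]. Speed limits (rad/s): [2.22, 2.22, 2.79, 2.79, 3.14, 3.14, 3.14].

## Interface

Orientations are given as a unit quaternion [x, y, z, w].
In Python, from bench import * gives the robot as it stands.
- The arm moves only by the tool arm_command, never from a script. Its argument "targets" is one flat list of numbers, 7 for each row, row after row: the turn, a rotation vector about the tool's x, y, z in units of 45 degrees (1.0 is 45 degrees), then the shift along the tool's x, y, z in units of 25 mm (1.0 is 25 mm), then the opening, from 0 (shut) to 1 (fully open). In form: [wx, wy, wz, tx, ty, tz, fingers, wx, wy, wz, tx, ty, tz, fingers, ...]. A call has 1 to 12 rows; each row shifts and turns the pose as measured when the row begins, along the tool's axes as they then stand; what a row does not reach is not made up. A row lasts 1/12 s, in which the tool goes at most 41.7 mm and 7.16 degrees, less where a joint would pass 70% of its speed; a pose out of reach is approached as far as the arm can. A call with a number of a shift or a turn outside -1 to 1 is refused whole. A call with a gripper value outside its range is refused whole. The fingers move at their own pace and stop on an object; "newtons" is the grip in N (left out, the last holds). Time passes only in rows, so rows that do not move let the fingers close. It gives the time, the measured TCP pose, the force and the opening at its end, in the units of the state.
- read_state(): the state, without advancing time (a new reading comes with each control period).
- camera(name): name is "scene" or "top" or "wrist"; returns the picture (384x512x3 uint8, red, green, blue); there is no depth.
- calibration(name): a dict with "camera_matrix" (3x3 intrinsics, pixels), "R" (3x3) and "t" (3): a world point X has camera coordinates R X + t; the wrist camera has in their place "tool_from_camera" (4x4, takes a point from camera to tool coordinates, whose origin is the TCP and whose axes are the tool frame's). Camera axes: x right, y down, z forward; pixel columns grow to the right and rows downward; lengths in m; the calibration is good to about 2 mm. A picture is of the moment at which its call begins: read the wrist's pose just before it. calibration takes no time and is no camera call.
- close_job(): hands the job in, once; it reports no verdict.
The state is a dict: "time": time; "joint_positions": joint angles; "joint_vel": joint speeds; "joint_torque": joint torques, N m; "ee_pos": TCP position; "eef_rot": TCP orientation; "ft_force": force on the tool from outside, world axes, zero at the start; "torque": the same for the moment, N m; "width": finger opening in m.
Only numpy, scipy, OpenCV 4.12 (cv2) and the standard library are available. Lean on these libraries where they do the work, as an engineer would, in place of code of your own. Each camera call takes 0.05 s, during which the arm holds its last target.

## Working session

There is one attempt and no reset: what is moved stays moved. The work goes in short steps, Python scripts to look and compute and a tool call to move; the robot and the scene stay as the last step left them, time stands still between calls to the robot, and variables do not carry over. Pictures are saved under pics/ and viewed, and the job is handed in when it is done.

Besides the shell and the picture viewer there is one more tool, called after ">>>" as name(argument=value, ...) on one line, values as JSON. arm_command: Moves the arm, as the interface text tells. Shifts and turns lie within -1 to 1; 1 stands for 25 mm of shift or 45 degrees of turn. Its arguments: {"type":"object","properties":{"targets":{"type":"array","items":{"type":"number","minimum":-1,"maximum":1}},"newtons":{"type":"number"}},"required":["targets"]}

```bash
mkdir -p pics; ls
python3 - <<'E'
from bench import *
import cv2,numpy as np
s=read_state();print({k:np.round(v,3) for k,v in s.items()})
for n in ("scene","top","wrist"):
    im=camera(n);cv2.imwrite(f"pics/a_{n}.png",im[:,:,::-1])
    c=calibration(n);print(n,{k:np.round(v,4).tolist() for k,v in c.items()})
E
```

```text
pics
{'time': np.float64(0.0), 'joint_positions': array([ 1.19 ,  0.333, -0.065,  1.461,  0.022,  1.35 , -0.088]), 'joint_vel': array([ 0.001, -0.001,  0.   ,  0.001, -0.001, -0.   , -0.001]), 'joint_torque': array([-1.0000e-03, -6.2325e+01,  2.4000e-02, -3.8989e+01, -6.1000e-02,
        4.0000e-02,  0.0000e+00]), 'ee_pos': array([ 0.219, -0.585,  0.244]), 'eef_rot': array([-0.696, -0.126,  0.696, -0.125]), 'ft_force': array([-0.292,  0.109,  0.44 ]), 'torque': array([-0.027,  0.02 , -0.037]), 'width': np.float64(0.087)}
scene {'camera_matrix': [[487.0896, 0.0, 262.6516], [0.0, 487.0896, 190.6121], [0.0, 0.0, 1.0]], 'R': [[0.3018, 0.9531, 0.0234], [0.525, -0.1456, -0.8386], [-0.7958, 0.2653, -0.5443]], 't': [-0.1881, -0.146, 1.7296]}
top {'camera_matrix': [[447.4756, 0.0, 253.3324], [0.0, 447.4756, 194.2409], [0.0, 0.0, 1.0]], 'R': [[0.008, -0.9999, 0.0142], [-0.9987, -0.0087, -0.0509], [0.0511, -0.0138, -0.9986]], 't': [-0.0287, 0.5759, 1.2892]}
wrist {'camera_matrix': [[288.0799, 0.0, 259.4809], [0.0, 288.0799, 186.7369], [0.0, 0.0, 1.0]], 'tool_from_camera': [[-0.001, -0.2438, 0.9698, -0.1405], [1.0, -0.0009, 0.0008, 0.0002], [0.0007, 0.9698, 0.2438, -0.0665], [0.0, 0.0, 0.0, 1.0]]}
```

View pics/a_scene.png

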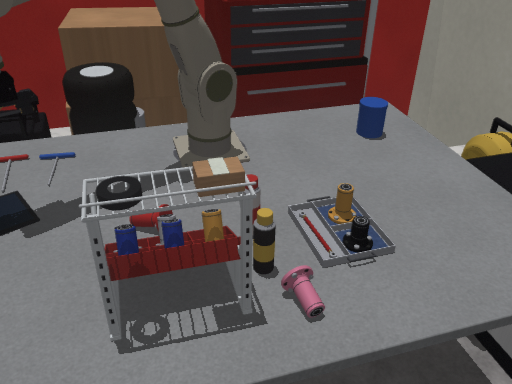

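View pics/a_top.png

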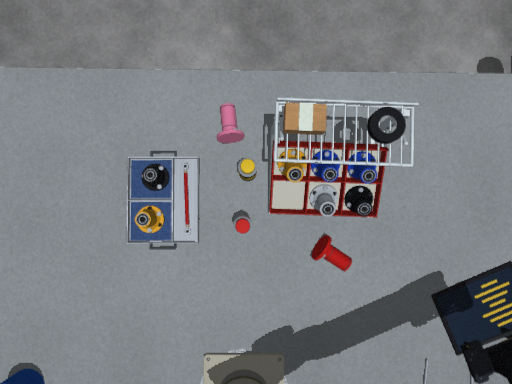

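View pics/a_wrist.png

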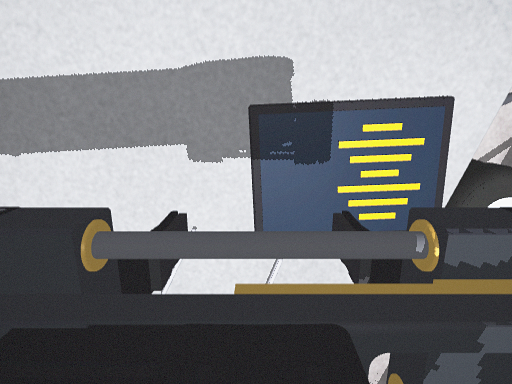

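The scene view shows the gold hub in the tray at (344,200), the black one at (358,232), the rack's spare gold at (212,225), and the pink part at (305,290). In the top view the black kit hub is at (155,177) in the far pocket, and the gold kit hub is at (150,219). The spare gold is at (292,165) and the empty cell at (289,195).

Possible mix-ups:
- **Gold spare:** it could be mistaken for the gold kit hub (150,219, in the tray, leave), the pink part (230,123), or the red part (330,252). I choose (292,165).
- **Black kit:** it could be mistaken for the black mate (360,200, in the rack, leave). I choose (155,177).

I'll check these in close crops.

Run:
```python
import cv2,numpy as np
im=cv2.imread("pics/a_top.png")
a=cv2.resize(im[85:225,225:425],None,fx=4,fy=4,interpolation=cv2.INTER_CUBIC);cv2.imwrite("pics/b_rack.png",a)
a=cv2.resize(im[140:255,115:265],None,fx=5,fy=5,interpolation=cv2.INTER_CUBIC);cv2.imwrite("pics/b_tray.png",a)
im=cv2.imread("pics/a_scene.png")
a=cv2.resize(im[150:350,75:275],None,fx=3,fy=3,interpolation=cv2.INTER_CUBIC);cv2.imwrite("pics/b_srack.png",a)
```

```text
(no output)
```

View pics/b_rack.png

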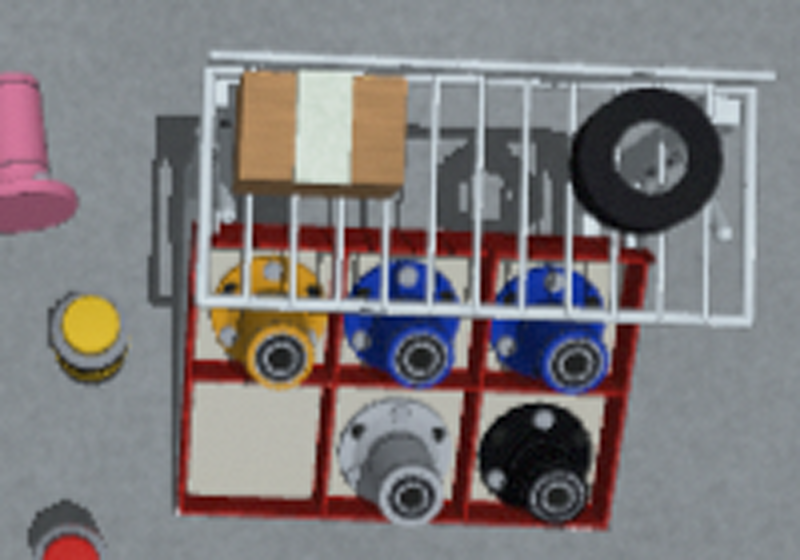

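View pics/b_tray.png

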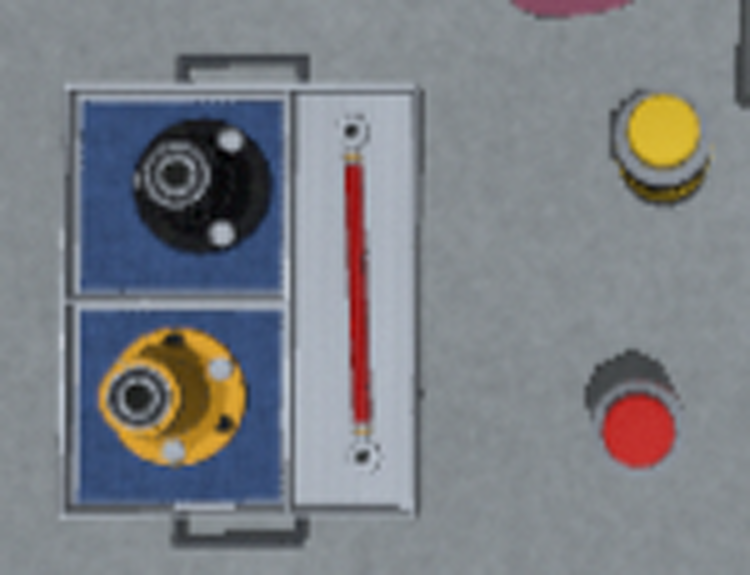

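View pics/b_srack.png

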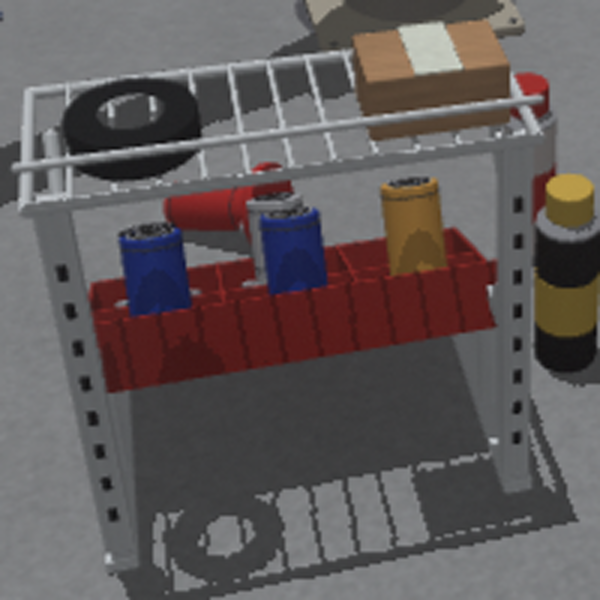

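```bash
cat > h.py <<'E'
import numpy as np,cv2
from bench import *
from scipy.spatial.transform import Rotation as Ro
def ray(n,u,v):
    c=calibration(n);K=np.array(c["camera_matrix"]);R=np.array(c["R"]);t=np.array(c["t"])
    return -R.T@t, R.T@np.linalg.inv(K)@np.array([u,v,1.])
def onz(n,u,v,z):
    C,d=ray(n,u,v);return C+d*(z-C[2])/d[2]
def proj(n,X):
    c=calibration(n);p=np.array(c["camera_matrix"])@(np.array(c["R"])@X+np.array(c["t"]));return p[:2]/p[2]
E
python3 - <<'E'
from h import *
print("cam",ray("top",0,0)[0],ray("scene",0,0)[0])
def T(x,y,z):return onz("top",225+x/4-.375,85+y/4-.375,z)
def Y(x,y,z):return onz("top",115+x/5-.4,140+y/5-.4,z)
def p(n,a):print(n,np.round(a,4))
s,c=np.sin(np.radians(25)),np.cos(np.radians(25))
l,r=T(199,302,.309),T(752,322,.309);p("shelf L",l);p("shelf R",r);d=l-r;yaw=np.arctan2(-d[0],d[1]);p("len",np.linalg.norm(d));p("yaw",yaw);p("mid",(l+r)/2)
for n,x,y,zf,L in [("gold",281,356,.091,.1),("blue1",419,356,.091,.09),("blue2",575,362,.091,.09),("silver",411,496,.049,.085),("blackm",556,496,.049,.075)]:
    top=T(x,y,zf+L*c); foot=top-L*np.array([-s*np.cos(yaw),-s*np.sin(yaw),c]);p(n+" top",top);p(n+" foot",foot)
for n,q in dict(fl=(178,515),fr=(607,528)).items(): p(n,T(*q,.05))
for q in [(188,380),(324,383),(186,496),(316,499)]: p("cellfloor",T(*q,.052+(.02 if q[1]<400 else -.02)))
p("black kit",Y(176,174,.079));p("gold kit",Y(136,398,.104))
cs=[Y(*q,.024) for q in [(68,86),(418,88),(415,514),(63,516)]]
for q in cs:p("tray",q)
p("traymid",np.mean(cs,0));p("div",Y(68,300,.024));p("div2",Y(290,300,.024));p("divtop",Y(292,90,.024));p("divbot",Y(290,508,.024))
p("canb",Y(663,130,.17));p("cana",Y(638,430,.17))
E
```

```text
cam [ 0.50950776 -0.00598614  1.31714317] [ 1.50984659 -0.30092282  0.82345074]
shelf L [ 0.6389 -0.067   0.309 ]
shelf R [ 0.6305 -0.3818  0.309 ]
len 0.3149
yaw -0.0265
mid [ 0.6347 -0.2244  0.309 ]
gold top [ 0.6211 -0.1272  0.1816]
gold foot [ 0.6634 -0.1283  0.091 ]
blue1 top [ 0.6229 -0.2171  0.1726]
blue1 foot [ 0.6609 -0.2181  0.091 ]
blue2 top [ 0.6199 -0.3178  0.1726]
blue2 foot [ 0.6579 -0.3188  0.091 ]
silver top [ 0.5337 -0.2202  0.126 ]
silver foot [ 0.5696 -0.2212  0.049 ]
blackm top [ 0.5347 -0.3196  0.117 ]
blackm foot [ 0.5664 -0.3205  0.049 ]
fl [ 0.5204 -0.0686  0.05  ]
fr [ 0.5137 -0.3734  0.05  ]
cellfloor [ 0.6145 -0.0739  0.072 ]
cellfloor [ 0.6133 -0.169   0.072 ]
cellfloor [ 0.5343 -0.0752  0.032 ]
cellfloor [ 0.5329 -0.1687  0.032 ]
black kit [0.6253 0.264  0.079 ]
gold kit [0.5015 0.2776 0.104 ]
tray [0.681  0.3393 0.024 ]
tray [0.6818 0.137  0.024 ]
tray [0.4357 0.1352 0.024 ]
tray [0.4331 0.3367 0.024 ]
traymid [0.5579 0.237  0.024 ]
div [0.557  0.3365 0.024 ]
div2 [0.5581 0.209  0.024 ]
divtop [0.6799 0.2099 0.024 ]
divbot [0.4386 0.2069 0.024 ]
canb [ 0.6419 -0.0054  0.17  ]
cana [0.4876 0.006  0.17  ]
```

The crops confirm the choices: the spare gold hub is back-row left, with its barrel end at crop (281,356). The black kit hub's barrel end is at crop (176,174). The shelf covers only the rear parts of the back-row flanges.

```bash
cat >> h.py <<'E'
def frame(xa,ya):
    xa=np.array(xa,float);xa/=np.linalg.norm(xa);ya=np.array(ya,float);ya-=xa*(xa@ya);ya/=np.linalg.norm(ya)
    return np.stack([xa,ya,np.cross(xa,ya)],1)
def plan(P,R,frm=None):
    "remaining shift (tool axes, units of 25mm) and turn (units of 45deg) to TCP target P,R"
    s=read_state();p,r=(s["ee_pos"],Ro.from_quat(s["eef_rot"]).as_matrix()) if frm is None else frm
    w=Ro.from_matrix(r.T@R).as_rotvec()
    d=P-p
    print("t=%.2f pos"%s["time"],np.round(p,4),"turn45",np.round(w/np.radians(45),3),"shift25 in tool now",np.round(r.T@d/.025,3),"in target tool",np.round(R.T@d/.025,3),"world",np.round(d,4))
DOWN=frame([0,0,-1],[0,1,0])
E
python3 - <<'E'
from h import *
s=read_state();print(np.round(Ro.from_quat(s["eef_rot"]).as_matrix(),3))
plan(np.array([.625,.264,.004+.06+.12]),DOWN)
E
```

```text
[[-0.     0.35  -0.937]
 [ 0.001 -0.937 -0.35 ]
 [-1.    -0.001  0.   ]]
t=0.15 pos [ 0.2188 -0.5852  0.244 ] turn45 [-3.544e+00 -2.000e-03  0.000e+00] shift25 in tool now [  2.424 -26.123 -27.116] in target tool [ 2.4   33.968 16.248] world [ 0.4062  0.8492 -0.06  ]
```

>>> arm_command(targets=[0,0,0,-0.15,-0.95,-0.85,1,0,0,0,-0.15,-0.95,-0.85,1,0,0,0,-0.15,-0.95,-0.85,1,0,0,0,-0.15,-0.95,-0.85,1,0,0,0,-0.15,-0.95,-0.85,1,0,0,0,-0.15,-0.95,-0.85,1,0,0,0,-0.15,-0.95,-0.85,1,0,0,0,-0.15,-0.95,-0.85,1,0,0,0,-0.15,-0.95,-0.85,1,0,0,0,-0.15,-0.95,-0.85,1,0,0,0,-0.15,-0.95,-0.85,1,0,0,0,-0.15,-0.95,-0.85,1], newtons=45)

```text
time: 1.15
ee_pos: [0.358, -0.2176, 0.2854]
eef_rot: [-0.694, -0.124, 0.699, -0.12]
ft_force: [1.7, -0.3, 0.5]
width: 0.087
```

>>> arm_command(targets=[-0.155,0,0,0,0,0,1,-0.155,0,0,0,0,0,1,-0.155,0,0,0,0,0,1,-0.155,0,0,0,0,0,1,-0.155,0,0,0,0,0,1,-0.155,0,0,0,0,0,1,-0.155,0,0,0,0,0,1,-0.155,0,0,0,0,0,1,-0.155,0,0,0,0,0,1,-0.155,0,0,0,0,0,1,-0.155,0,0,0,0,0,1,-0.155,0,0,0,0,0,1])

```text
time: 2.15
ee_pos: [0.3603, -0.2081, 0.2856]
eef_rot: [0.426, 0.567, -0.427, 0.561]
ft_force: [-0.4, 0.2, -0.7]
width: 0.0869
```

>>> arm_command(targets=[-0.155,0,0,0,0,0,1,-0.155,0,0,0,0,0,1,-0.155,0,0,0,0,0,1,-0.155,0,0,0,0,0,1,-0.155,0,0,0,0,0,1,-0.155,0,0,0,0,0,1,-0.155,0,0,0,0,0,1,-0.155,0,0,0,0,0,1,-0.155,0,0,0,0,0,1,-0.155,0,0,0,0,0,1])

```text
time: 2.98
ee_pos: [0.3588, -0.2073, 0.2839]
eef_rot: [0.017, 0.711, -0.014, 0.703]
ft_force: [-0.8, -0.5, -0.2]
width: 0.0872
```

Run:
```python
from h import *
print(np.round(read_state()["joint_positions"],3))
plan(np.array([.625,.264,.004+.06+.12]),DOWN)
```

```text
[ 0.665 -0.137 -0.226  1.889 -0.03   1.4    1.972]
t=2.98 pos [ 0.3588 -0.2073  0.2839] turn45 [-0.057 -0.015 -0.005] shift25 in tool now [ 3.952 19.297  9.84 ] in target tool [ 3.995 18.853 10.65 ] world [ 0.2662  0.4713 -0.0999]
```

>>> arm_command(targets=[-0.057,-0.015,-0.005,0,1,0.5,1,0,0,0,0,1,0.5,1,0,0,0,0,1,0.5,1,0,0,0,0,1,0.5,1,0,0,0,0,1,0.5,1,0,0,0,0,1,0.5,1,0,0,0,0,1,0.5,1,0,0,0,0,1,0.5,1,0,0,0,0,1,0.5,1,0,0,0,0,1,0.5,1,0,0,0,0,1,0.5,1,0,0,0,0,1,0.5,1])

```text
time: 3.98
ee_pos: [0.5102, 0.1009, 0.2825]
eef_rot: [-0.0, 0.707, -0.001, 0.707]
ft_force: [-0.3, -0.9, 0.6]
width: 0.0871
```

>>> arm_command(targets=[0,0,0,0,1,0.6,1,0,0,0,0,1,0.6,1,0,0,0,0,1,0.6,1,0,0,0,0,1,0.6,1,0,0,0,0,1,0.6,1,0,0,0,0,0.9,0.6,1,0,0,0,0,0.7,0.6,1,0,0,0,0,0,0,1])

```text
time: 4.65
ee_pos: [0.6191, 0.2786, 0.2777]
eef_rot: [-0.0, 0.709, -0.0, 0.705]
ft_force: [0.2, 0.6, -0.7]
width: 0.0871
```

Run:
```python
from h import *
plan(np.array([.625,.264,.004+.06+.12]),DOWN)
im=camera("wrist");cv2.imwrite("pics/c_wrist.png",im[:,:,::-1])
im=camera("top");cv2.imwrite("pics/c_top.png",im[:,:,::-1])
```

```text
t=4.65 pos [0.6191 0.2786 0.2777] turn45 [ 0.    -0.007  0.001] shift25 in tool now [ 3.745 -0.581  0.257] in target tool [ 3.746 -0.583  0.236] world [ 0.0059 -0.0146 -0.0937]
```

View pics/c_wrist.png

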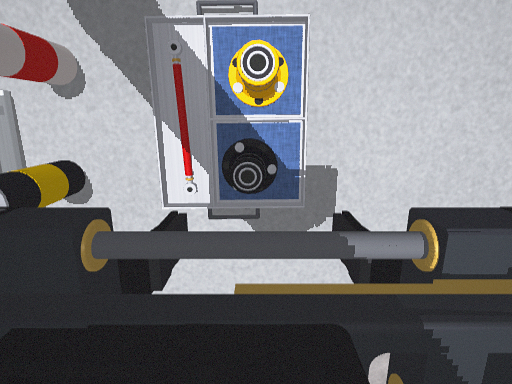

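The wrist view shows the tray: the black hub's barrel end is at (247,176), gold kit at (258,63), and the tie rod is undisturbed. I'll cross-check the black hub's position from here.

```bash
cat >> h.py <<'E'
def wz(u,v,z):
    s=read_state();c=calibration("wrist");T=np.array(c["tool_from_camera"]);r=Ro.from_quat(s["eef_rot"]).as_matrix()
    C=s["ee_pos"]+r@T[:3,3];d=r@T[:3,:3]@np.linalg.inv(np.array(c["camera_matrix"]))@np.array([u,v,1.]);return C+d*(z-C[2])/d[2]
E
python3 - <<'E'
from h import *
print(wz(247,176,.079),wz(258,63,.104))
E
```

```text
[0.62360843 0.26015629 0.079     ] [0.50085832 0.27396641 0.104     ]
```

>>> arm_command(targets=[0,-0.007,0,0,-0.66,0.22,1,0,0,0,1,0,0,1,0,0,0,1,0,0,1,0,0,0,1,0,0,1,0,0,0,1,0,0,1,0,0,0,1,0,0,1])

```text
time: 5.25
ee_pos: [0.6262, 0.2526, 0.1581]
eef_rot: [0.002, 0.702, -0.003, 0.712]
ft_force: [0.3, 0.4, -0.4]
width: 0.0869
```

Run:
```python
from h import *
plan(np.array([.6245,.262,.067]),DOWN)
```

```text
t=5.25 pos [0.6262 0.2526 0.1581] turn45 [-0.01   0.017  0.001] shift25 in tool now [ 3.643  0.379 -0.121] in target tool [ 3.644  0.376 -0.069] world [-0.0017  0.0094 -0.0911]
```

>>> arm_command(targets=[-0.01,0.017,0,0.6,0.38,-0.07,1,0,0,0,0.7,0,0,1,0,0,0,0.7,0,0,1,0,0,0,0.7,0,0,1,0,0,0,0.4,0,0,1,0,0,0,0,0,0,1])

```text
time: 5.75
ee_pos: [0.6219, 0.2567, 0.0747]
eef_rot: [-0.001, 0.709, -0.003, 0.705]
ft_force: [-1.0, -0.9, -1.0]
width: 0.0874
```

Run:
```python
from h import *
plan(np.array([.6245,.262,.067]),DOWN)
im=camera("wrist");cv2.imwrite("pics/d_wrist.png",im[:,:,::-1])
```

```text
t=5.75 pos [0.6219 0.2567 0.0747] turn45 [-0.005 -0.008  0.008] shift25 in tool now [0.306 0.216 0.104] in target tool [0.308 0.214 0.102] world [ 0.0026  0.0053 -0.0077]
```

View pics/d_wrist.png

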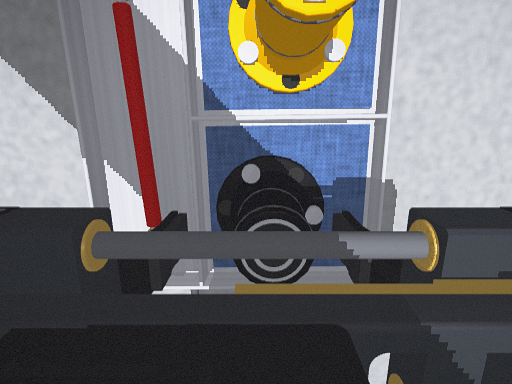

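The barrel end is at (274,250), between the open fingers and about 5 mm towards +y. I'll correct that and close.

>>> arm_command(targets=[-0.005,-0.008,0.008,0.3,0.22,0.1,1,0,0,0,0,0,0,1,0,0,0,0,0,0,0,0,0,0,0,0,0,0,0,0,0,0,0,0,0,0,0,0,0,0,0,0,0,0,0,0,0,0,0,0,0,0,0,0,0,0,0,0,0,0,0,0,0])

```text
time: 6.55
ee_pos: [0.6277, 0.2644, 0.074]
eef_rot: [0.001, 0.704, 0.002, 0.71]
ft_force: [0.7, 0.3, -0.2]
width: 0.0485
```

Run:
```python
from h import *
plan(np.array([.6245,.262,.067]),DOWN)
print(read_state()["width"])
```

```text
t=6.55 pos [0.6277 0.2644 0.074 ] turn45 [ 0.     0.011 -0.005] shift25 in tool now [ 0.28  -0.098 -0.13 ] in target tool [ 0.281 -0.097 -0.128] world [-0.0032 -0.0024 -0.007 ]
0.04850701665748919
```

>>> arm_command(targets=[0,0,0,0,0,0,0,0,0,0,0,0,0,0,0,0,0,0,0,0,0])

```text
time: 6.8
ee_pos: [0.6277, 0.2643, 0.0741]
eef_rot: [0.001, 0.704, 0.002, 0.71]
ft_force: [0.0, -0.2, 1.2]
width: 0.0431
```

Run:
```python
from h import *
for i in range(4):
    s=read_state();print(np.round(s["ee_pos"],4),np.round(s["eef_rot"],3),s["width"]); camera("top")
```

```text
[0.6277 0.2643 0.0741] [0.001 0.704 0.002 0.71 ] 0.04305688692098583
[0.6277 0.2643 0.0741] [0.001 0.704 0.002 0.71 ] 0.0429883242665
[0.6277 0.2643 0.0741] [0.001 0.704 0.002 0.71 ] 0.04331624207835688
[0.6277 0.2643 0.0741] [0.001 0.704 0.002 0.71 ] 0.04287203798431552
```

>>> arm_command(targets=[0,0,0,-0.3,0,0,0,0,0,0,-0.6,0,0,0,0,0,0,-1,0,0,0,0,0,0,-1,0,0,0,0,0,0,-1,0,0,0,0,0,0,-1,0,0,0,0,0,0,-1,0,0,0,0,0,0,-1,0,0,0,0,0,0,-1,0,0,0,0,0,0,-1,0,0,0,0,0,0,-1,-0.3,-0.2,0,0,0,0,-0.6,-0.7,-0.3,0])

```text
time: 8.0
ee_pos: [0.6075, 0.24, 0.3545]
eef_rot: [-0.001, 0.707, 0.004, 0.707]
ft_force: [0.1, -0.4, -2.1]
width: 0.043
```

>>> arm_command(targets=[0,0,0,0,-1,-0.4,0,0,0,0,0,-1,-0.4,0,0,0,0,0,-1,-0.4,0,0,0,0,0,-1,-0.4,0,0,0,0,0,-1,-0.4,0,0,0,0,0,-1,-0.4,0,0,0,0,0,-1,-0.4,0,0,0,0,0,-1,-0.4,0,0,0,0,0,-1,-0.4,0,0,0,0,0,-1,-0.4,0,0,0,0,0,-1,-0.4,0,0,0,0,0,-1,-0.4,0])

```text
time: 9.0
ee_pos: [0.4798, -0.0656, 0.3708]
eef_rot: [-0.005, 0.701, 0.011, 0.713]
ft_force: [0.6, -0.5, -3.4]
width: 0.0428
```

```bash
cat >> h.py <<'E'
psi=-.024;S,C_=np.sin(np.radians(25)),np.cos(np.radians(25))
A=np.array([-S*np.cos(psi),-S*np.sin(psi),C_]);XS=np.array([C_*np.cos(psi),C_*np.sin(psi),S]);YH=np.array([-np.sin(psi),np.cos(psi),0])
def rackR(deg):
    b=np.radians(deg);return frame(-A,np.cos(b)*YH+np.sin(b)*XS)
FE=np.array([.571,-.1215,.049])
E
python3 - <<'E'
from h import *
print(read_state()["width"],np.round(read_state()["joint_positions"],2))
R=rackR(25)
plan(FE+.003*XS+.15*A+.0701*A+.002*R[:,2],R)
cv2.imwrite("pics/e_scene.png",camera("scene")[:,:,::-1])
E
```

```text
0.042834034219730456 [ 0.56 -0.   -0.51  1.59 -0.01  1.54  1.65]
t=9.00 pos [ 0.4798 -0.0656  0.3708] turn45 [ 0.604 -0.532  0.094] shift25 in tool now [ 4.796 -2.225 -0.025] in target tool [ 4.428 -2.778 -0.793] world [ 0.0026 -0.0546 -0.1203]
```

View pics/e_scene.png

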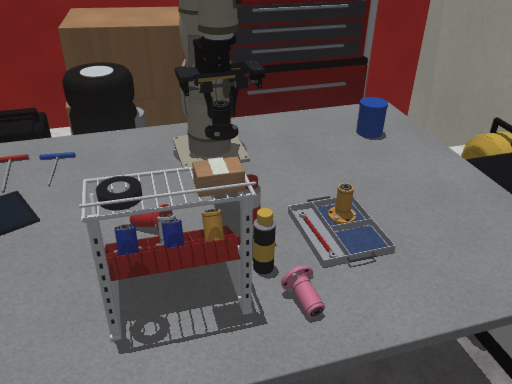

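The black hub hangs upright in the gripper at (221,120). The far pocket is empty and nothing else has moved. Next I tilt and move over.

>>> arm_command(targets=[0.1,-0.089,0.016,0,-0.4,0,0,0.1,-0.089,0.016,0,-0.4,0,0,0.1,-0.089,0.016,0,-0.4,0,0,0.1,-0.089,0.016,0,-0.4,0,0,0.1,-0.089,0.016,0,-0.4,0,0,0.1,-0.089,0.016,0,-0.4,0,0,0,0,0,0,0,0,0])

```text
time: 9.63
ee_pos: [0.4645, -0.1314, 0.3731]
eef_rot: [0.197, 0.511, -0.134, 0.826]
ft_force: [0.3, -1.4, -2.5]
width: 0.0431
```

Run:
```python
from h import *
print(read_state()["width"],np.round(read_state()["joint_positions"],2))
R=rackR(25)
plan(FE+.003*XS+.15*A+.0701*A+.002*R[:,2],R)
```

```text
0.043118042598189965 [ 0.7  -0.34 -0.34  1.92 -0.28  1.11  1.51]
t=9.63 pos [ 0.4645 -0.1314  0.3731] turn45 [-0.03   0.031 -0.001] shift25 in tool now [ 4.702 -0.227 -1.609] in target tool [ 4.74  -0.186 -1.498] world [ 0.0178  0.0112 -0.1226]
```

>>> arm_command(targets=[-0.03,0.03,0,0.5,-0.18,-0.8,0,0,0,0,0.8,0,-0.6,0,0,0,0,0.8,0,0,0,0,0,0,0.8,0,0,0,0,0,0,0.6,0,0,0,0,0,0,0.3,0,0,0,0,0,0,0,0,0,0])

```text
time: 10.22
ee_pos: [0.4753, -0.1131, 0.2755]
eef_rot: [0.179, 0.526, -0.119, 0.823]
ft_force: [-0.8, -0.6, -1.9]
width: 0.0431
```

Run:
```python
from h import *
R=rackR(25)
plan(FE+.003*XS+.0701*A+.002*R[:,2],R)
cv2.imwrite("pics/f_scene.png",camera("scene")[:,:,::-1])
a=camera("top")[:,:,::-1];cv2.imwrite("pics/f_top.png",cv2.resize(a[85:285,205:405],None,fx=3,fy=3,interpolation=cv2.INTER_CUBIC))
cv2.imwrite("pics/f_wrist.png",camera("wrist")[:,:,::-1])
```

```text
t=10.22 pos [ 0.4753 -0.1131  0.2755] turn45 [ 0.032 -0.005 -0.   ] shift25 in tool now [ 7.029e+00 -3.190e-01 -7.000e-03] in target tool [ 7.029 -0.319 -0.03 ] world [ 0.0704 -0.0086 -0.161 ]
```

View pics/f_wrist.png

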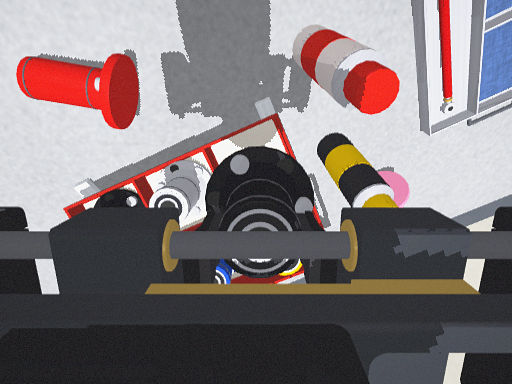

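View pics/f_top.png

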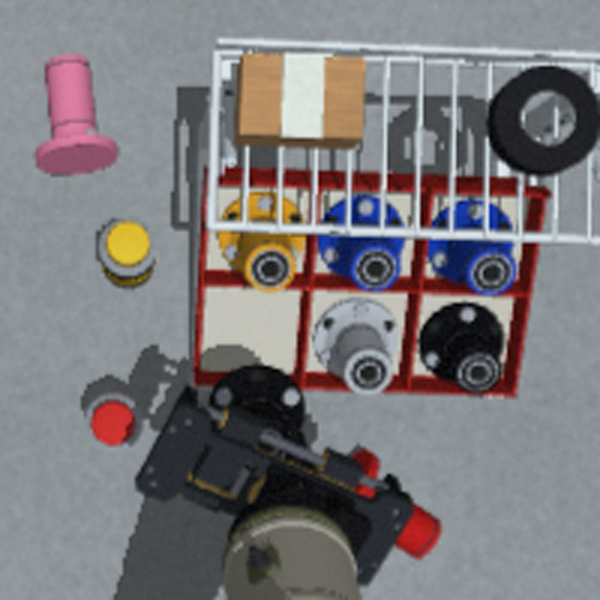

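The hub hangs square in front of and above the empty cell (top crop (255,390) versus cell (250,320)). The gripper body clears can_a at (113,422). I continue down the axis.

>>> arm_command(targets=[0.032,-0.005,0,0.5,-0.32,0,0,0,0,0,0.8,0,0,0,0,0,0,0.8,0,0,0,0,0,0,0.8,0,0,0,0,0,0,0.6,0,0,0,0,0,0,0.4,0,0,0,0,0,0,0,0,0,0])

```text
time: 10.95
ee_pos: [0.5191, -0.1252, 0.1955]
eef_rot: [0.188, 0.515, -0.128, 0.826]
ft_force: [-0.3, 0.9, -1.9]
width: 0.0426
```

Run:
```python
from h import *
R=rackR(25)
plan(FE+.003*XS+.0701*A+.002*R[:,2],R)
a=camera("top")[:,:,::-1];cv2.imwrite("pics/g_top.png",cv2.resize(a[125:265,205:345],None,fx=4,fy=4,interpolation=cv2.INTER_CUBIC))
cv2.imwrite("pics/g_wrist.png",camera("wrist")[:,:,::-1])
```

```text
t=10.95 pos [ 0.5191 -0.1252  0.1955] turn45 [-0.001  0.022  0.   ] shift25 in tool now [ 3.375 -0.024 -0.497] in target tool [ 3.383 -0.025 -0.438] world [ 0.0266  0.0034 -0.081 ]
```

View pics/g_wrist.png

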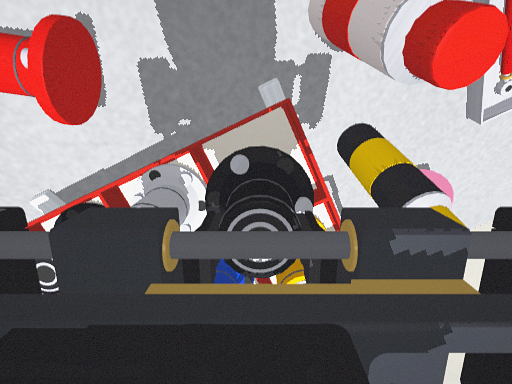

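View pics/g_top.png

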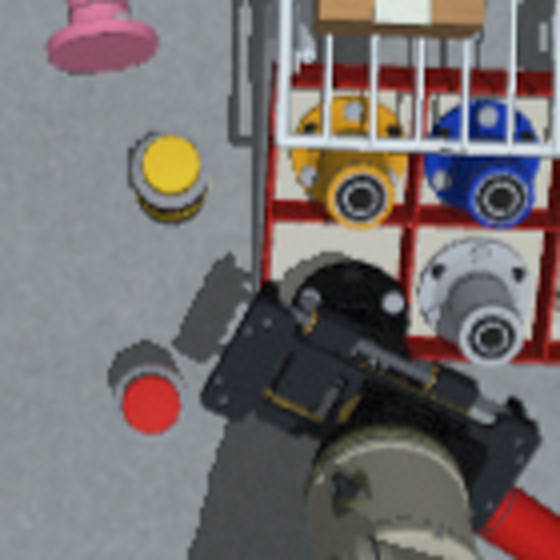

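Run:
```python
from h import *
s=read_state();r=Ro.from_quat(s["eef_rot"]).as_matrix()
for off in (0,-.002,-.004):
  f=s["ee_pos"]+.0701*r[:,0]+off*r[:,2]-.01*r[:,0]
  pts=np.array([(proj("top",f+.04*(np.cos(t)*XS+np.sin(t)*YH))-[205,125])*4+1.5 for t in np.linspace(0,6.28,120)])
  print(off,"top",pts[pts[:,1].argmin()],"right",pts[pts[:,0].argmax()])
```

```text
0 top [354.3085909  259.57518437] right [414.312047   313.17674634]
-0.002 top [352.81111544 262.10755913] right [412.79660907 315.64641502]
-0.004 top [351.31545853 264.63685855] right [411.28298932 318.11312065]
```

>>> arm_command(targets=[0,0.022,0,0.5,0,-0.44,0,0,0,0,0.6,0,0,0,0,0,0,0.6,0,0,0,0,0,0,0.4,0,0,0,0,0,0,0.2,0,0,0,0,0,0,0,0,0,0])

```text
time: 11.55
ee_pos: [0.5358, -0.1215, 0.1416]
eef_rot: [0.188, 0.52, -0.127, 0.823]
ft_force: [0.5, 0.3, -2.4]
width: 0.043
```

Run:
```python
from h import *
R=rackR(25)
plan(FE+.003*XS+.0701*A+.002*R[:,2],R)
cv2.imwrite("pics/h_wrist.png",camera("wrist")[:,:,::-1])
```

```text
t=11.55 pos [ 0.5358 -0.1215  0.1416] turn45 [-0.     0.007  0.001] shift25 in tool now [ 1.147 -0.039 -0.096] in target tool [ 1.147 -0.041 -0.09 ] world [ 0.0099 -0.0002 -0.027 ]
```

View pics/h_wrist.png

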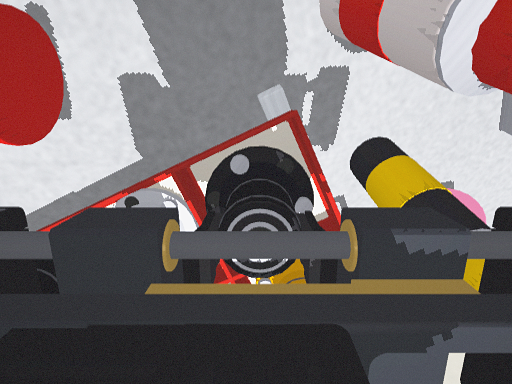

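Run:
```python
import cv2
a=cv2.imread("pics/h_wrist.png")[95:295,150:360];cv2.imwrite("pics/h2.png",cv2.resize(a,None,fx=3,fy=3,interpolation=cv2.INTER_CUBIC))
```

```text
(no output)
```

View pics/h2.png

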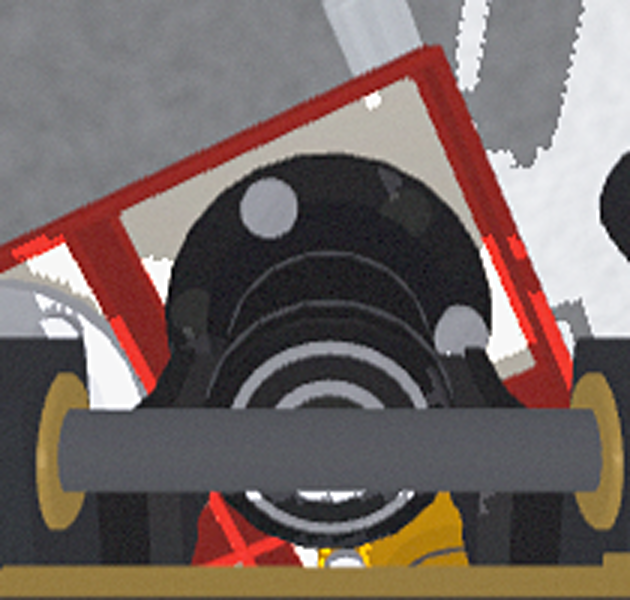

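Centred: the side gaps are about equal and the flange has about 4 mm to the lower lip. I lower it the last 29 mm.

>>> arm_command(targets=[0,0.007,0,0.4,-0.04,-0.09,0,0,0,0,0.3,0,0,0,0,0,0,0.2,0,0,0,0,0,0,0,0,0,0])

```text
time: 11.93
ee_pos: [0.5442, -0.1224, 0.1205]
eef_rot: [0.188, 0.521, -0.127, 0.823]
ft_force: [-0.2, -0.4, -2.7]
width: 0.0434
```

Run:
```python
from h import *
R=rackR(25)
plan(FE+.003*XS+.0701*A+.002*R[:,2],R)
print(read_state()["ft_force"])
```

```text
t=11.93 pos [ 0.5442 -0.1224  0.1205] turn45 [-0.     0.004  0.002] shift25 in tool now [ 0.239  0.006 -0.055] in target tool [ 0.239  0.006 -0.055] world [ 0.0015  0.0007 -0.0059]
[-0.23760894 -0.36727174 -2.70902989]
```

>>> arm_command(targets=[0,0.004,0,0.14,0,-0.05,0,0,0,0,0,0,0,0])

```text
time: 12.1
ee_pos: [0.5448, -0.1218, 0.1163]
eef_rot: [0.189, 0.523, -0.127, 0.822]
ft_force: [-0.2, 0.2, -2.0]
width: 0.0429
```

>>> arm_command(targets=[0,0,0,0.08,0,0,0,0,0,0,0,0,0,0])

```text
time: 12.27
ee_pos: [0.5459, -0.1219, 0.1145]
eef_rot: [0.189, 0.523, -0.127, 0.822]
ft_force: [1.2, -0.3, -2.1]
width: 0.0434
```

>>> arm_command(targets=[0,0,0,0.05,0,0,0,0,0,0,0,0,0,0])

```text
time: 12.43
ee_pos: [0.5459, -0.1219, 0.114]
eef_rot: [0.188, 0.523, -0.127, 0.821]
ft_force: [0.0, -0.5, -1.8]
width: 0.043
```

>>> arm_command(targets=[0,0,0,0.07,0,0,0,0,0,0,0,0,0,0])

```text
time: 12.6
ee_pos: [0.5459, -0.122, 0.1141]
eef_rot: [0.188, 0.524, -0.128, 0.821]
ft_force: [-0.6, -0.1, -2.1]
width: 0.043
```

>>> arm_command(targets=[0,0,0,0.07,0,0,0,0,0,0,0,0,0,0])

```text
time: 12.77
ee_pos: [0.5459, -0.1219, 0.1141]
eef_rot: [0.187, 0.524, -0.128, 0.821]
ft_force: [-0.5, 0.3, -2.2]
width: 0.0432
```

>>> arm_command(targets=[0,0,0,0.07,0,0,0,0,0,0,0,0,0,0])

```text
time: 12.93
ee_pos: [0.5458, -0.1219, 0.114]
eef_rot: [0.187, 0.525, -0.128, 0.821]
ft_force: [1.0, -0.0, -1.9]
width: 0.0429
```

>>> arm_command(targets=[0,0,0,0.15,0,0,0])

```text
time: 13.02
ee_pos: [0.5471, -0.1221, 0.1124]
eef_rot: [0.186, 0.524, -0.129, 0.821]
ft_force: [-41.2, 4.6, 55.6]
width: 0.0432
```

Run:
```python
from h import *
R=rackR(25)
plan(FE+.003*XS+.0701*A+.002*R[:,2],R)
print(read_state()["ft_force"],read_state()["torque"])
a=cv2.resize(camera("wrist")[95:295,150:360,::-1],None,fx=3,fy=3,interpolation=cv2.INTER_CUBIC);cv2.imwrite("pics/i.png",a)
```

```text
t=13.02 pos [ 0.5471 -0.1221  0.1124] turn45 [ 0.002 -0.004  0.01 ] shift25 in tool now [-0.101  0.006 -0.019] in target tool [-0.101  0.007 -0.018] world [-0.0014  0.0004  0.0022]
[-41.20760271   4.57756791  55.56454128] [0.9301321  3.72385887 0.32324404]
```

View pics/i.png

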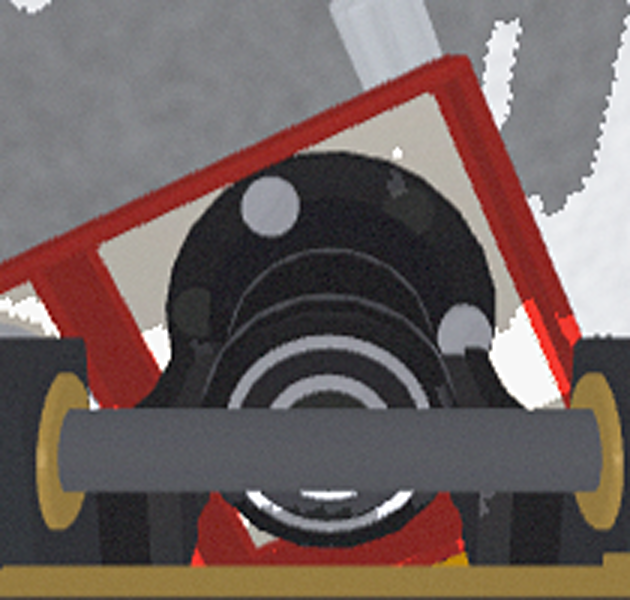

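Firm contact now (about 69 N at the wrist, below the limit). I ease back slightly, then release.

>>> arm_command(targets=[0,0,0,-0.05,0,0,0,0,0,0,0,0,0,0])

```text
time: 13.23
ee_pos: [0.5473, -0.1226, 0.1149]
eef_rot: [0.186, 0.524, -0.129, 0.821]
ft_force: [-0.6, -0.8, -3.4]
width: 0.0431
```

>>> arm_command(targets=[0,0,0,0.05,0,0,0,0,0,0,0,0,0,0])

```text
time: 13.4
ee_pos: [0.5481, -0.1227, 0.1139]
eef_rot: [0.186, 0.523, -0.129, 0.822]
ft_force: [0.1, 0.7, -1.9]
width: 0.0431
```

>>> arm_command(targets=[0,0,0,0,0,0,0.55,0,0,0,0,0,0,0.65,0,0,0,0,0,0,0.85,0,0,0,0,0,0,1,0,0,0,0,0,0,1,0,0,0,0,0,0,1])

```text
time: 13.9
ee_pos: [0.5495, -0.1229, 0.1144]
eef_rot: [0.186, 0.522, -0.129, 0.822]
ft_force: [0.0, 0.2, -0.2]
width: 0.0735
```

Run:
```python
from h import *
a=cv2.resize(camera("wrist")[95:295,150:360,::-1],None,fx=3,fy=3,interpolation=cv2.INTER_CUBIC);cv2.imwrite("pics/j.png",a)
```

```text
(no output)
```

View pics/j.png

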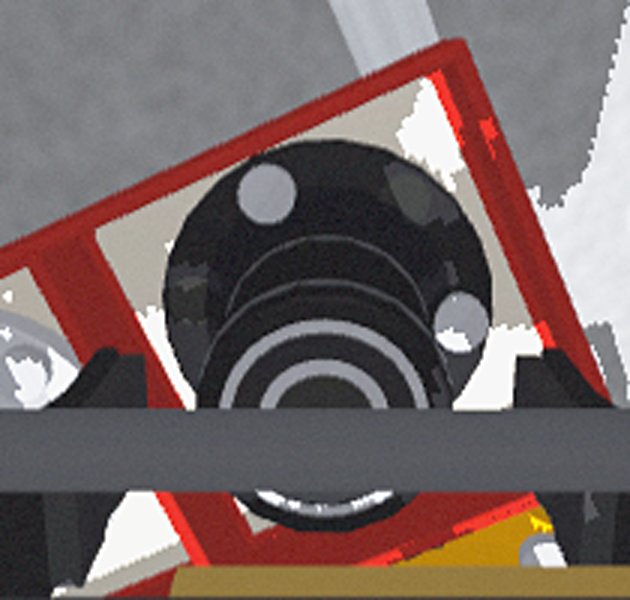

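The black hub stands flat against the lower lip and the fingers are clear. I retract along the axis.

>>> arm_command(targets=[0,0,0,-0.5,0,0,1,0,0,0,-0.8,0,0,1,0,0,0,-1,0,0,1,0,0,0,-1,0,0,1,0,0,0,-1,0,0,1,0,0,0,-1,0,0,1,0,0,0,-1,0,0,1,0,0,0,-0.7,0,0,1,0,0,0,0,0,0,1])

```text
time: 14.7
ee_pos: [0.4719, -0.1182, 0.2797]
eef_rot: [0.186, 0.523, -0.127, 0.822]
ft_force: [0.6, -0.0, 0.6]
width: 0.0867
```

Run:
```python
from h import *
s=read_state();print(np.round(s["joint_positions"],2))
R=rackR(0)
FG=np.array([.6634,-.1283,.091])
plan(FG+.073*A+.1*A,R)
a=camera("top")[:,:,::-1];cv2.imwrite("pics/k_top.png",cv2.resize(a[95:245,205:405],None,fx=4,fy=4,interpolation=cv2.INTER_CUBIC))
```

```text
[ 0.7  -0.29 -0.41  2.07 -0.27  0.93  1.51]
t=14.70 pos [ 0.4719 -0.1182  0.2797] turn45 [-0.551 -0.001  0.007] shift25 in tool now [3.157 1.394 3.504] in target tool [ 3.162 -0.219  3.76 ] world [ 0.1184 -0.0083 -0.0319]
```

View pics/k_top.png

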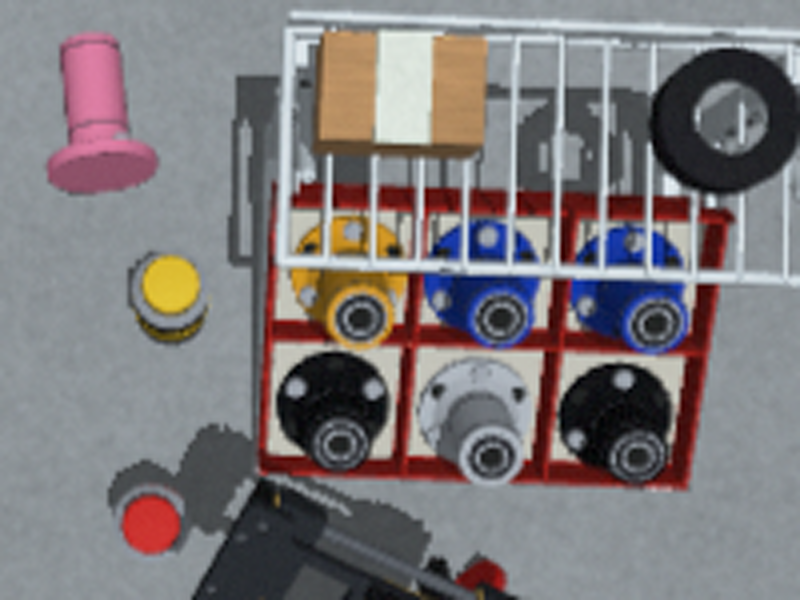

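The black hub (top crop (341,443)) sits like its neighbour at (637,457), and everything else is unmoved. Now the gold one: unwind the turn and hover on its axis.

>>> arm_command(targets=[-0.14,0,0,0,0,0,0.75,-0.14,0,0,0,0,0,0.75,-0.14,0,0,0,0,0,0.75,-0.13,0,0,0,0,0,0.75,0,0,0,0.3,-0.1,0.7,0.75,0,0,0,0.5,-0.1,1,0.75,0,0,0,0.5,0,1,0.75,0,0,0,0.5,0,0.7,0.75,0,0,0,0,0,0,0.75])

```text
time: 15.5
ee_pos: [0.5713, -0.1231, 0.2613]
eef_rot: [-0.003, 0.542, -0.005, 0.84]
ft_force: [-0.8, 0.9, -1.2]
width: 0.0653
```

Run:
```python
from h import *
s=read_state();print(np.round(s["joint_positions"],2),s["width"])
R=rackR(0)
FG=np.array([.6634,-.1283,.091])
plan(FG+.078*A+.1*A,R)
cv2.imwrite("pics/l_wrist.png",camera("wrist")[:,:,::-1])
```

```text
[ 0.61 -0.02 -0.43  1.89 -0.09  0.85  1.79] 0.06533096987413103
t=15.50 pos [ 0.5713 -0.1231  0.2613] turn45 [ 0.026 -0.014  0.002] shift25 in tool now [ 0.608 -0.128  0.468] in target tool [ 0.613 -0.119  0.463] world [ 0.0169 -0.0034 -0.009 ]
```

View pics/l_wrist.png

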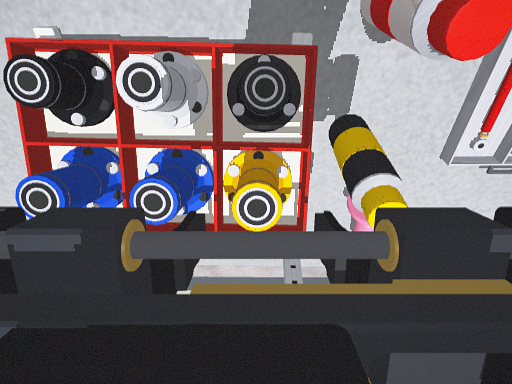

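The wrist view looks down the rack: gold barrel end at (257,208), the placed black hub at (265,87), square in its cell. I'll cross-check the gold one.

Run:
```python
from h import *
t=wz(257,208,.1816);print(t,t-.1*A)
t=wz(265,87,.117);print(t,t-.075*A)
t=wz(141,83,.126);print(t-.085*A)
```

```text
[ 0.61851327 -0.12665338  0.1816    ] [ 0.66076293 -0.12766757  0.09096922]
[ 0.53823476 -0.12001234  0.117     ] [ 0.569922   -0.12077298  0.04902692]
[ 0.56741437 -0.22226704  0.04896384]
```

>>> arm_command(targets=[0.026,-0.014,0,0,-0.12,0.42,0.75,0,0,0,0.5,0,0,0.75,0,0,0,0.5,0,0,0.75,0,0,0,0,0,0,0.75])

```text
time: 15.88
ee_pos: [0.5904, -0.1268, 0.2394]
eef_rot: [0.007, 0.538, -0.012, 0.843]
ft_force: [-0.6, 0.2, 0.3]
width: 0.0655
```

Run:
```python
from h import *
plan(np.array([.662,-.128,.091])+.078*A,rackR(0))
cv2.imwrite("pics/m_wrist.png",camera("wrist")[:,:,::-1])
```

```text
t=15.88 pos [ 0.5904 -0.1268  0.2394] turn45 [-0.004 -0.002  0.002] shift25 in tool now [3.47  0.026 0.095] in target tool [3.47  0.021 0.089] world [ 0.0387 -0.0004 -0.0777]
```

View pics/m_wrist.png

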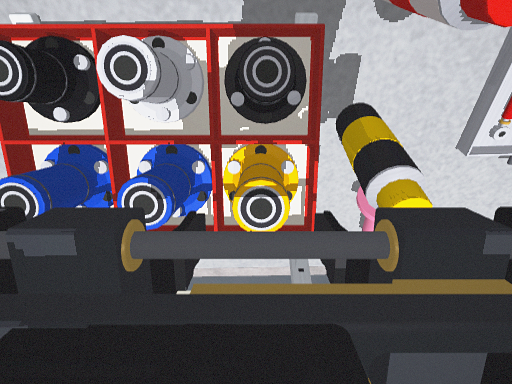

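The gold barrel end is at (261,208), centred between the fingers at about 260. I descend.

>>> arm_command(targets=[0,0,0,0.6,0.02,0.09,0.75,0,0,0,0.8,0,0,0.75,0,0,0,0.8,0,0,0.75,0,0,0,0.6,0,0,0.75,0,0,0,0.3,0,0,0.75,0,0,0,0,0,0,0.75])

```text
time: 16.43
ee_pos: [0.6255, -0.129, 0.1719]
eef_rot: [0.007, 0.536, -0.014, 0.844]
ft_force: [-1.1, -0.4, -0.1]
width: 0.0653
```

Run:
```python
from h import *
plan(np.array([.662,-.128,.091])+.078*A,rackR(0))
cv2.imwrite("pics/n_wrist.png",camera("wrist")[:,:,::-1])
```

```text
t=16.43 pos [ 0.6255 -0.129   0.1719] turn45 [-0.006  0.004  0.007] shift25 in tool now [ 0.427  0.075 -0.046] in target tool [ 0.428  0.073 -0.045] world [ 0.0036  0.0017 -0.0102]
```

View pics/n_wrist.png

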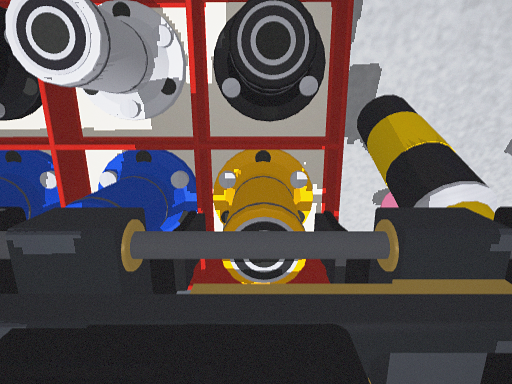

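The barrel, with its end at (265,250), is between the fingers. A little deeper, then close.

>>> arm_command(targets=[0,0,0,0.35,0.08,-0.05,0.75,0,0,0,0,0,0,0.75,0,0,0,0,0,0,0,0,0,0,0,0,0,0,0,0,0,0,0,0,0,0,0,0,0,0,0,0,0,0,0,0,0,0,0,0,0,0,0,0,0,0,0,0,0,0,0,0,0,0,0,0,0,0,0,0])

```text
time: 17.32
ee_pos: [0.6285, -0.1276, 0.168]
eef_rot: [0.006, 0.534, -0.015, 0.846]
ft_force: [0.4, -0.0, -2.3]
width: 0.0436
```

Run:
```python
from h import *
s=read_state();print(s["width"],np.round(s["eef_rot"],3));plan(np.array([.662,-.128,.091])+.078*A,rackR(0))
```

```text
0.04361639387865818 [ 0.006  0.534 -0.015  0.846]
t=17.32 pos [ 0.6285 -0.1276  0.168 ] turn45 [-0.005  0.011  0.01 ] shift25 in tool now [ 0.236  0.016 -0.091] in target tool [ 0.237  0.015 -0.088] world [ 0.0005  0.0004 -0.0063]
```

Gripped at 43.6 mm. I draw it out along its axis.

>>> arm_command(targets=[0,0,0,-0.3,0,0,0,0,0,0,-0.5,0,0,0,0,0,0,-0.7,0,0,0,0,0,0,-0.8,0,0,0,0,0,0,-0.8,0,0,0,0,0,0,-0.5,0,0,0,0,0,0,0,0,0,0])

```text
time: 17.9
ee_pos: [0.5863, -0.1248, 0.2534]
eef_rot: [0.006, 0.535, -0.013, 0.845]
ft_force: [0.5, -1.3, -3.7]
width: 0.0429
```

Run:
```python
from h import *
s=read_state();print(s["width"]);plan(np.array([.662,-.128,.091])+.2*A,rackR(0))
cv2.imwrite("pics/o_wrist.png",camera("wrist")[:,:,::-1]);cv2.imwrite("pics/o_scene.png",camera("scene")[:,:,::-1])
```

```text
0.04285502854137747
t=17.90 pos [ 0.5863 -0.1248  0.2534] turn45 [-0.004  0.007  0.007] shift25 in tool now [-0.829 -0.061  0.006] in target tool [-0.83  -0.056  0.001] world [-0.0088 -0.0012  0.0188]
```

View pics/o_scene.png

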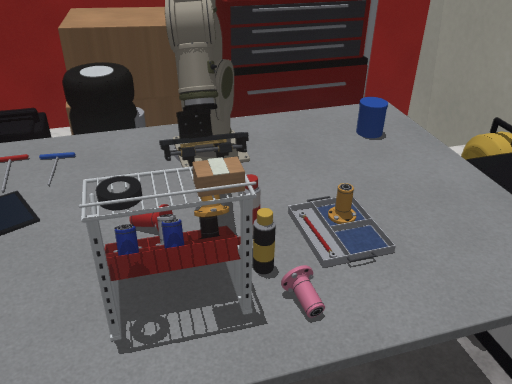

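View pics/o_wrist.png

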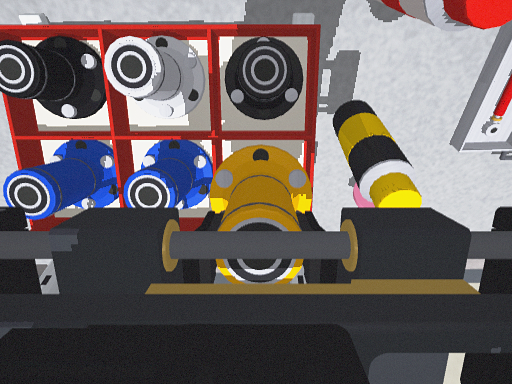

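The gold hub is out of its cell, held straight, and the neighbours are unmoved. I continue out along the axis, then bring it upright.

>>> arm_command(targets=[0,0,0,-0.8,0,0,0,0,0,0,-1,0,0,0,0,0,0,-1,0,0,0,0,0,0,-1,0,0,0,0,0,0,-0.7,0,0,0,0,0.14,0,0,0.3,0,0,0,0.14,0,0,0.3,0,0,0,0.14,0,0,0.3,0,0,0,0.13,0,0,0.3,0,0,0,0,0,0,0,0,0])

```text
time: 18.83
ee_pos: [0.5326, -0.0939, 0.3439]
eef_rot: [0.012, 0.718, -0.013, 0.696]
ft_force: [0.8, 0.2, -4.3]
width: 0.0426
```

Run:
```python
from h import *
s=read_state();print(s["width"],np.round(s["joint_positions"],2));plan(np.array([.6195,.271,.25]),DOWN)
```

```text
0.04264457931126044 [ 0.53  0.17 -0.51  1.47  0.08  1.55  1.56]
t=18.83 pos [ 0.5326 -0.0939  0.3439] turn45 [-0.045 -0.039  0.002] shift25 in tool now [ 3.638 14.716  3.07 ] in target tool [ 3.756 14.596  3.475] world [ 0.0869  0.3649 -0.0939]
```

>>> arm_command(targets=[-0.045,-0.039,0,0,0.5,0.1,0,0,0,0,0,0.9,0.2,0,0,0,0,0,1,0.25,0,0,0,0,0,1,0.25,0,0,0,0,0,1,0.25,0,0,0,0,0,1,0.25,0,0,0,0,0,1,0.25,0,0,0,0,0,1,0.25,0,0,0,0,0,1,0.25,0,0,0,0,0,1,0.25,0,0,0,0,0,1,0.25,0,0,0,0,0,1,0.25,0])

```text
time: 19.83
ee_pos: [0.6094, 0.1933, 0.3292]
eef_rot: [0.005, 0.704, -0.001, 0.71]
ft_force: [0.6, -0.0, -2.8]
width: 0.0427
```

>>> arm_command(targets=[0,0,0,0,1,0.25,0,0,0,0,0,0.9,0.25,0,0,0,0,0,0.5,0.1,0,0,0,0,0,0,0,0])

```text
time: 20.17
ee_pos: [0.6249, 0.2623, 0.324]
eef_rot: [0.004, 0.703, 0.003, 0.711]
ft_force: [-0.6, 0.7, -3.5]
width: 0.0431
```

Run:
```python
from h import *
s=read_state();print(s["width"],np.round(s["joint_positions"],2));plan(np.array([.6195,.271,.19]),DOWN)
```

```text
0.043108512106237604 [-0.04  0.49 -0.66  1.15  0.29  1.57  0.94]
t=20.17 pos [0.6249 0.2623 0.324 ] turn45 [-0.001  0.013 -0.013] shift25 in tool now [ 5.36   0.291 -0.273] in target tool [ 5.359  0.347 -0.216] world [-0.0054  0.0087 -0.134 ]
```

>>> arm_command(targets=[0,0.013,-0.013,0.5,0.3,-0.22,0,0,0,0,1,0,0,0,0,0,0,1,0,0,0,0,0,0,1,0,0,0,0,0,0,0.9,0,0,0,0,0,0,0.6,0,0,0,0,0,0,0,0,0,0])

```text
time: 20.75
ee_pos: [0.6162, 0.2676, 0.1854]
eef_rot: [-0.0, 0.707, -0.001, 0.707]
ft_force: [-0.4, -0.6, -2.9]
width: 0.0434
```

Run:
```python
from h import *
plan(np.array([.6195,.271,.089]),DOWN)
cv2.imwrite("pics/p_wrist.png",camera("wrist")[:,:,::-1])
a=camera("top")[:,:,::-1];cv2.imwrite("pics/p_top.png",cv2.resize(a[140:255,115:265],None,fx=5,fy=5,interpolation=cv2.INTER_CUBIC))
```

```text
t=20.75 pos [0.6162 0.2676 0.1854] turn45 [-0.001 -0.001  0.002] shift25 in tool now [3.857 0.143 0.134] in target tool [3.857 0.137 0.132] world [ 0.0033  0.0034 -0.0964]
```

View pics/p_wrist.png

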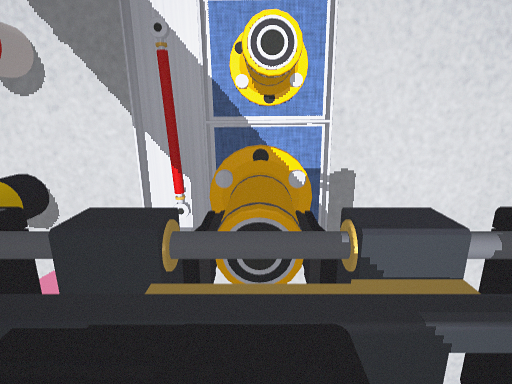

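View pics/p_top.png

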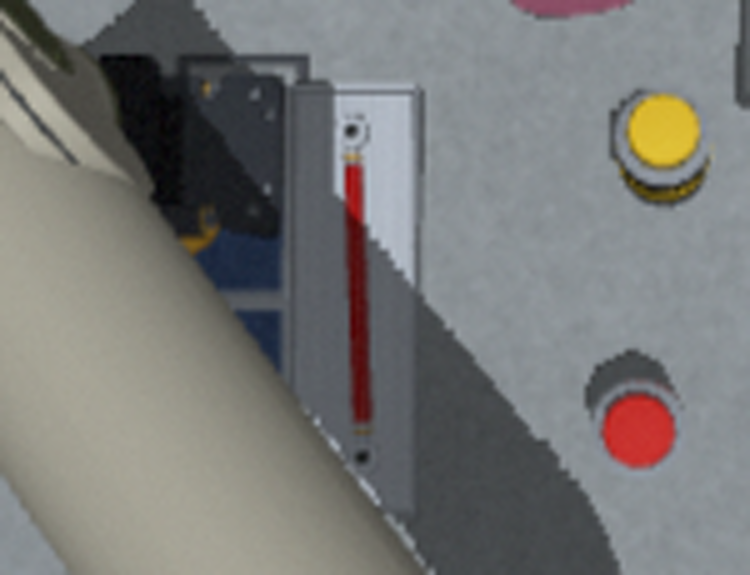

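The gold hub hangs upright over the far pocket, with its flange at (262,185). The near gold hub is at (270,55) and the tie rod is unmoved. I'll check the pocket centre from this view.

Run:
```python
from h import *
for p in [(208,122),(330,122)]: print(wz(*p,.024))
print(wz(270,42,.104))
```

```text
[0.55975402 0.21476676 0.024     ]
[0.5599165  0.34103868 0.024     ]
[0.50155801 0.27572322 0.104     ]
```

>>> arm_command(targets=[0,0,0,0.4,0.25,0.15,0,0,0,0,0.8,0,0,0,0,0,0,0.8,0,0,0,0,0,0,0.6,0,0,0,0,0,0,0.3,0,0,0,0,0,0,0,0,0,0])

```text
time: 21.35
ee_pos: [0.6265, 0.2785, 0.1205]
eef_rot: [0.003, 0.701, 0.002, 0.713]
ft_force: [0.1, -0.4, -2.2]
width: 0.043
```

Run:
```python
from h import *
plan(np.array([.620,.274,.089]),DOWN)
a=cv2.resize(camera("wrist")[95:295,150:360,::-1],None,fx=3,fy=3,interpolation=cv2.INTER_CUBIC);cv2.imwrite("pics/q.png",a)
```

```text
t=21.35 pos [0.6265 0.2785 0.1205] turn45 [-0.003  0.021 -0.008] shift25 in tool now [ 1.253 -0.188 -0.279] in target tool [ 1.258 -0.179 -0.259] world [-0.0065 -0.0045 -0.0315]
```

View pics/q.png

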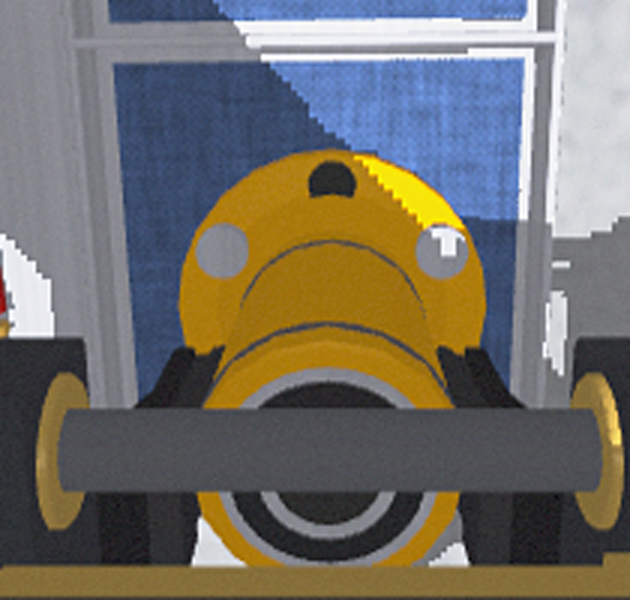

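The flange is well inside the pocket opening, roughly centred side to side. I lower it further, watching the force.

>>> arm_command(targets=[0,0.02,-0.008,0.4,-0.1,-0.26,0,0,0,0,0.4,0,0,0,0,0,0,0.2,0,0,0,0,0,0,0,0,0,0])

```text
time: 21.73
ee_pos: [0.6215, 0.2773, 0.0976]
eef_rot: [0.002, 0.706, -0.0, 0.709]
ft_force: [0.5, 0.1, -2.5]
width: 0.0431
```

Run:
```python
from h import *
plan(np.array([.620,.275,.089]),DOWN)
```

```text
t=21.73 pos [0.6215 0.2773 0.0976] turn45 [-0.003  0.006 -0.003] shift25 in tool now [ 0.345 -0.094 -0.062] in target tool [ 0.346 -0.093 -0.06 ] world [-0.0015 -0.0023 -0.0086]
```

>>> arm_command(targets=[0,0.006,-0.003,0.2,0,0,0,0,0,0,0,0,0,0])

```text
time: 21.9
ee_pos: [0.6217, 0.2773, 0.0924]
eef_rot: [0.001, 0.707, -0.001, 0.707]
ft_force: [0.3, -0.3, -2.8]
width: 0.0433
```

>>> arm_command(targets=[0,0,0,0.1,0,0,0,0,0,0,0,0,0,0])

```text
time: 22.07
ee_pos: [0.6219, 0.2774, 0.0899]
eef_rot: [0.001, 0.707, -0.001, 0.707]
ft_force: [-0.0, 0.1, -2.9]
width: 0.043
```

>>> arm_command(targets=[0,0,0,0.1,0,0,0])

```text
time: 22.15
ee_pos: [0.6223, 0.2778, 0.0881]
eef_rot: [0.001, 0.707, -0.001, 0.707]
ft_force: [-7.6, 5.7, 27.4]
width: 0.0434
```

Touchdown: 27 N upward at TCP z 0.088, as predicted. I release and retreat.

>>> arm_command(targets=[0,0,0,0,0,0,0,0,0,0,0,0,0,0.55,0,0,0,0,0,0,0.65,0,0,0,0,0,0,0.85,0,0,0,0,0,0,1,0,0,0,0,0,0,1,0,0,0,0,0,0,1,0,0,0,0,0,0,1])

```text
time: 22.82
ee_pos: [0.6237, 0.2787, 0.0903]
eef_rot: [0.002, 0.705, -0.0, 0.709]
ft_force: [0.1, -0.2, -0.3]
width: 0.0795
```

Run:
```python
from h import *
cv2.imwrite("pics/r.png",camera("wrist")[:,:,::-1])
```

```text
(no output)
```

View pics/r.png

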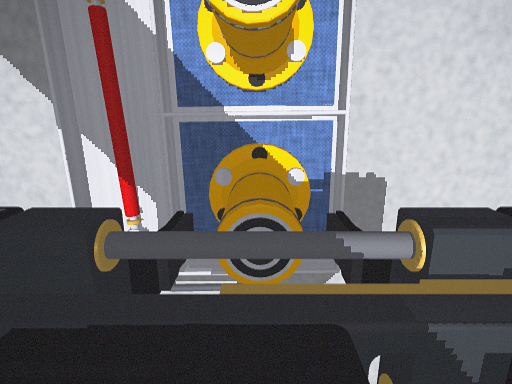

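The hub stands freely in the pocket, with its barrel end at (261,247) between the open fingers. I go up, then move aside for a final look.

>>> arm_command(targets=[0,0,0,-0.5,0,0,1,0,0,0,-0.8,0,0,1,0,0,0,-1,0,0,1,0,0,0,-1,0,0,1,0,0,0,-1,0,0,1,0,0,0,-1,0,0,1,0,0,0,-1,0,0,1,0,0,0,-1,0,0,1,0,0,0,-0.5,0,-1,1,0,0,0,0,0,-1,1,0,0,0,0,-0.5,-1,1,0,0,0,0,-1,-1,1])

```text
time: 23.87
ee_pos: [0.5196, 0.2445, 0.303]
eef_rot: [0.003, 0.705, 0.004, 0.709]
ft_force: [0.3, -0.6, 1.7]
width: 0.0868
```

>>> arm_command(targets=[0,0,0,0,-1,-0.8,1,0,0,0,0,-1,-0.8,1,0,0,0,0,-1,-0.8,1,0,0,0,0,-1,-0.5,1,0,0,0,0,-1,-0.5,1,0,0,0,0,-1,0,1,0,0,0,0,-1,0,1,0,0,0,0,0,0,1,0,0,0,0,0,0,1])

```text
time: 24.62
ee_pos: [0.4238, 0.0622, 0.3098]
eef_rot: [0.0, 0.7, 0.003, 0.714]
ft_force: [-0.5, 0.6, 0.1]
width: 0.0869
```

Run:
```python
from h import *
print(read_state()["time"],read_state()["ee_pos"])
a=camera("top")[:,:,::-1];cv2.imwrite("pics/s_raw.png",a);cv2.imwrite("pics/s_top.png",cv2.resize(a[85:255,115:435],None,fx=2.5,fy=2.5,interpolation=cv2.INTER_CUBIC))
a=camera("scene")[:,:,::-1];cv2.imwrite("pics/s_scene.png",cv2.resize(a[140:330,75:405],None,fx=2.4,fy=2.4,interpolation=cv2.INTER_CUBIC))
```

```text
24.6167 [0.42384427 0.06215723 0.30977162]
```

View pics/s_top.png

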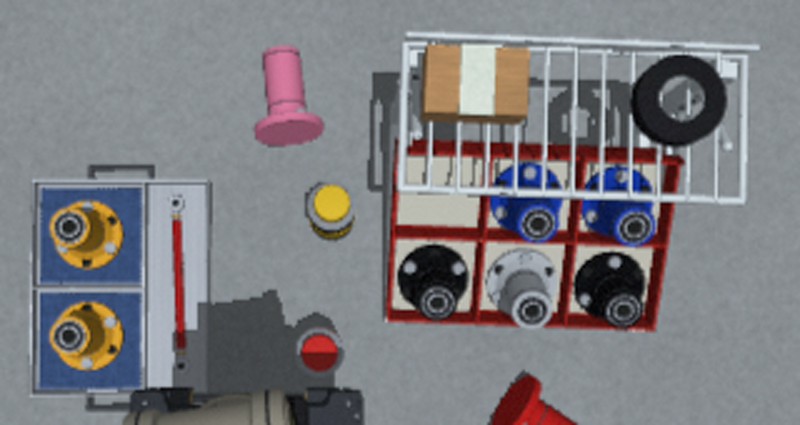

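View pics/s_scene.png

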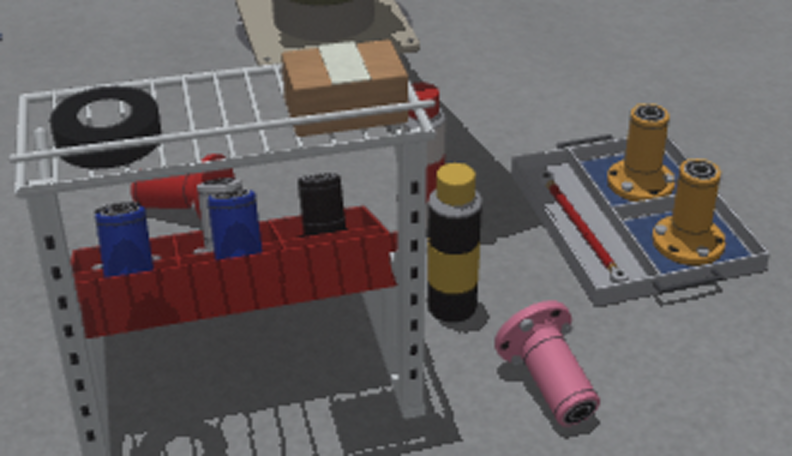

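Both views show everything in place. One numeric check, then I hand in.

Run:
```python
from h import *
def T(x,y,z):return onz("top",115+x/2.5-.3,85+y/2.5-.3,z)
print("gold",T(69,227,.104),"black foot",T(437,302,.117)-.075*A,"kit gold",T(69,336,.104))
print(close_job())
```

```text
gold [0.6197918  0.27872929 0.104     ] black foot [ 0.57312924 -0.12067049  0.04902692] kit gold [0.50178369 0.27630179 0.104     ]
the job is handed in; nothing more can be done
None
```

The black hub is back in the rack's empty front-row compartment, and the spare gold hub now stands in the tray's far pocket. I handed the job in at about 25 s; handing in gives no verdict.

Last checks, by camera:
- **Black hub:** its foot was measured at (0.573, -0.121). That is about 2 mm from my estimate of empty_cell, and it stands square like its neighbours.
- **Gold hub:** its barrel end was measured at (0.620, 0.279), about 5 mm from my estimate of the pocket centre. It is upright, with its flange on the floor.
- **Everything else:** the gold hub already in the tray moved less than 2 mm from its first reading. The other hubs, cans and tie rod looked unmoved in the final top and scene views.

Points that disagreed or came close:
- **Camera agreement:** the wrist and top cameras differed by 2–5 mm, well within the tolerances.
- **Wrist force:** setting the black hub down gave a brief force of about 69 N, below the 120 N limit. I eased off and released it about 1 mm above the floor or less, and it slid a few millimetres to rest against the lower lip.

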